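Put the doming block and the loupe back into the jeweller's foam insert

TASK

Tidy the goldsmith's bench: press the steel doming block into the square cutout of the dark foam tool insert and the black eye loupe into the round one, the same way up as they stand now. The foam is tight, so push each one down until it sits fully home on the bottom of its cutout, then let go.

Things in the scene. Friction and masses are not known exactly. Their poses are not given: they have to be found in the camera images.
- doming_block: Steel doming block, standing upright: a square block 40 x 40 mm in plan and 46 mm tall, 0.5 kg, with dark round hollows marked on its top and sides. Origin at the centre of its underside; x and y are square to its side faces, z up. Any quarter turn fits. (A pale wooden block of similar size, 42 x 42 x 40 mm, is a bystander.)
- loupe: Black eye loupe, standing upright: a plain cylinder 36 mm in diameter and 46 mm tall, 0.06 kg, with a silver band and a glass lens in its top. Origin at the centre of its underside, z up. (A round jar with a red lid is a bystander.)
- square_cutout (a point): Mouth centre of the square hole, 56 x 56 mm, edge bevelled 5 mm, level with the top of the fixed dark foam insert (116 x 270 mm, 30 high, low aluminium rim, flat brass gauge already stowed mid-way). x, y along the square's sides, y to the round cutout, z up. The bright yellow floor is a plug 7 mm down that yields at about 10 N, more if fast, and stays; home is 16 mm down, a hard stop.
- round_cutout (a point): Mouth centre of the round hole, 52 mm in diameter, edge bevelled 5 mm, near the other end of the same insert, 170 mm from the square one; axes alike. Its yellow floor behaves the same: it starts 7 mm down, bears the part's weight, yields to about 10 N without springing back and stops hard at 16 mm. Fully home, each part stands 30 mm above the foam.
Not all that is in view belongs to the job. Leave any blue look-alike of the loupe alone.

How it is judged:
At the end, for the whole second after the job is handed in: The doming block is in the square cutout and the loupe in the round one, each upright within 10 degrees, within 13 mm of the cutout's centre, its underside at least 12.5 mm below the mouth (fully home is 16 mm), released and at rest (horizontal distance between doming_block and square_cutout below 0.013 m and z of doming_block in the frame of square_cutout below -0.0125 m and angle between each of doming_block, loupe's own z axis and vertical below 0.17 rad and linear speed of each of doming_block, loupe below 0.02 m/s and horizontal distance between loupe and round_cutout below 0.013 m and z of loupe in the frame of round_cutout below -0.0125 m); the robot touches nothing.
It also fails if it takes over 64 s, if anything falls off the work surface, if the arm or the gripper's body presses on something with over 40 N, if the wrist force passes 120 N, or if a joint passes its speed limit or range.

ROBOT

A 6-joint arm with a two-finger parallel gripper is mounted at the origin on the work surface. World frame = base frame: x ahead of the robot, y to its left, z up, the work surface at z = 0. Lengths are in m, angles in rad, forces in N, time in s.
With the tool pointing down it reaches from about 0.425 to 0.95 m from the base axis. Payload 3.5 kg.
Tool frame: the origin (TCP) lies midway between the tips of the shut fingers; the grasp point (between the pads) lies 19 mm behind it (env.grip_point_offset is the y of the grasp point in the tool frame, in m); y points along the fingers, x is the direction in which the jaws open and shut, and the axes are right-handed (so a half turn about y gives the same grasp; the last joint's range is limited). The gripper opens to 85 mm and grips with 20 to 120 N. Pads are 22 mm wide; open, the fingers measure 114 mm over their backs; the gripper's body (76 mm by 85 mm) begins 54 mm behind the grasp point. The pads swing forward as they close: fully open they stand 13 mm farther back than shut.
Start: joints at [1.095, 0.286, 1.577, -0, 1.279, -0.15], TCP at [0.216, 0.639, 0.231] pointing down, gripper open.
Joint ranges: [-2.77, 2.77], [-0.9, 2.22], [0.21, 2.48], [-1.53, 4.67], [0.24, 2.81], [-2.84, 2.84]. Speed limits (rad/s): [2.79, 2.79, 3.14, 3.14, 3.14, 3.14].

INTERFACE

Orientations are given as a unit quaternion [x, y, z, w].
In Python, from station import readout, cams, env, nets gives the robot as it stands.
- The arm moves only by the tool arm_command, never from a script. Its argument "plan" is a list of rows, each an object of numbers: "dx", "dy", "dz": the shift along the tool's x, y, z each as a share of 0.15 m, from -1 to 1; "rx", "ry", "rz": the turn, a rotation vector about the tool's x, y, z each as a share of pi rad, from -1 to 1. A call has 1 to 8 rows; each row is the pose to reach, as a shift and turn from the pose commanded when the call began, along the tool's axes at that moment, turning the shorter way round; what a row does not reach only later rows make up. A row lasts 1/10 s, in which the tool goes at most 50 mm and 8.59 degrees, less where a joint would pass 70% of its speed; a pose out of reach is approached as far as the arm can. A call with a number of a shift or a turn outside -1 to 1 is refused whole. A call with a gripper value outside its range is refused whole. "jaw" is the gripper command: -1 is fully open, 1 is shut, values between are in proportion, set as the call begins (left out, the last holds). The fingers move at their own pace and stop on an object; "newtons" is the grip in N (left out, the last holds). Time passes only in rows, so rows that repeat a pose let the fingers close. It gives the time, the measured TCP pose, the force and the opening at its end, in the units of the state.
- readout.sense(): the state, without advancing time (a new reading comes with each control period).
- cams.snapshot(name): name is "scene" or "top"; returns the picture (420x560x3 uint8, red, green, blue); there is no depth.
- cams.get_calibration(name): a dict with "camera_matrix" (3x3 intrinsics, pixels), "R" (3x3) and "t" (3): a world point X has camera coordinates R X + t. Camera axes: x right, y down, z forward; pixel columns grow to the right and rows downward; lengths in m; the calibration is good to about 2 mm. A picture is of the moment at which its call begins. get_calibration takes no time and is no camera call.
- env.finish_job(): hands the job in, once; it reports no verdict.
Trained networks look in the newest picture that a camera, given by its name, has taken for a name from the list of things; names that differ only in an ending like _2 or _b are one class to them, and where a whole thing is asked for, a point or a joint stands for the part that bears it (a point fixed in the world has none). Each returns a list of dicts, best first, with "confidence" (0 to 1); they miss things now and then, are a little off and sometimes report something else, mostly with a low value. They report only what shows in the picture. A call takes as long as a camera call. They do not tell look-alikes from the thing itself.
- nets.search_frame(camera, label): "centre" ([x, y, z] in m, in world coordinates, good to about 4 mm: the middle of the surface that is visible of it).
- nets.regions_of(camera, label): "pixels" (420x560 bool, what is visible of it).
The state is a dict: "t": time; "joints": joint angles; "dq": joint speeds; "joint_torque": joint torques, N m; "eef_pos": TCP position; "eef_rot": TCP orientation; "force": force on the tool from outside, world axes, zero at the start; "wrist_torque": the same for the moment, N m; "finger_gap": finger opening in m.
Only numpy, scipy, OpenCV 4.12 (cv2) and the standard library are available. Lean on these libraries where they do the work, as an engineer would, in place of code of your own. Each camera call takes 0.05 s, during which the arm holds its last target.

## Working session

There is one attempt and no reset: what is moved stays moved. The work goes in short steps, Python scripts to look and compute and a tool call to move; the robot and the scene stay as the last step left them, time stands still between calls to the robot, and variables do not carry over. Pictures are saved under pics/ and viewed, and the job is handed in when it is done.

Besides the shell and the picture viewer there is one more tool, called after "Request:" as a command line: name --argument value ..., lists and objects as JSON in quotes. arm_command: Moves the arm, as the interface text tells. Shift numbers are shares of 0.15 m and turn numbers shares of pi rad, none past 1 either way. Its arguments: {"type":"object","properties":{"plan":{"type":"array"},"jaw":{"type":"number"},"newtons":{"type":"number"}},"required":["plan"]}

```bash
mkdir -p pics
cat > h.py <<'E'
import numpy as np,cv2
from station import readout,cams,env,nets
def save(n,f,im=None,crop=None,s=1):
    if im is None: im=cams.snapshot(n)
    c=im
    if crop: c=im[crop[1]:crop[3],crop[0]:crop[2]]
    c=cv2.resize(c,None,fx=s,fy=s,interpolation=cv2.INTER_CUBIC)
    cv2.imwrite('pics/'+f,c[:,:,::-1]); return im
def proj(n,X):
    c=cams.get_calibration(n);K=np.array(c['camera_matrix']);p=np.array(c['R'])@np.array(X)+np.array(c['t']).ravel()
    p=K@p;return p[:2]/p[2]
def ray(n,uv,z):
    c=cams.get_calibration(n);K=np.array(c['camera_matrix']);R=np.array(c['R']);t=np.array(c['t']).ravel()
    d=R.T@np.linalg.solve(K,[uv[0],uv[1],1]);o=-R.T@t
    return o+d*(z-o[2])/d[2]
E
python3 - <<'E'
from h import *
np.set_printoptions(precision=4,suppress=True)
for n in('scene','top'):
    im=save(n,n+'0.png'); np.save(n+'0.npy',im)
    c=cams.get_calibration(n); print(n,-np.array(c['R']).T@np.array(c['t']).ravel())
    for l in('doming_block','loupe','square_cutout','round_cutout'):
        r=nets.search_frame(n,l)
        print(l,[(round(x['confidence'],2),np.round(x['centre'],4).tolist(),proj(n,x['centre']).round().tolist()) for x in r])
print(readout.sense(), env.grip_point_offset)
E
```

```text
scene [ 1.0522 -0.6068  0.77  ]
doming_block [(0.59, [0.6022, -0.2802, 0.0439], [211.0, 321.0])]
loupe [(0.73, [0.3861, -0.1191, 0.0354], [196.0, 227.0]), (0.64, [0.4519, -0.0312, 0.0363], [244.0, 219.0]), (0.61, [0.475, -0.1028, 0.0365], [229.0, 240.0])]
square_cutout [(0.86, [0.5992, 0.1997, 0.0335], [353.0, 195.0])]
round_cutout [(0.86, [0.5946, 0.2006, 0.025], [352.0, 197.0])]
top [0.3917 0.0152 1.0621]
doming_block []
loupe [(0.83, [0.4683, -0.0944, 0.0486], [339.0, 227.0]), (0.74, [0.4374, -0.0219, 0.0431], [304.0, 243.0]), (0.62, [0.3776, -0.1119, 0.0445], [349.0, 272.0])]
square_cutout [(0.58, [0.5874, 0.23, 0.0281], [181.0, 175.0])]
round_cutout [(0.74, [0.5817, 0.2294, 0.0294], [181.0, 178.0])]
{'t': 0.5, 'joints': array([ 1.095 ,  0.2863,  1.5768, -0.    ,  1.2786, -0.15  ]), 'dq': array([-0.0001, -0.0009, -0.0026, -0.0009, -0.0017, -0.0002]), 'joint_torque': array([  0.0001, -40.5462, -29.2554,  -0.0001,   0.0011,  -0.    ]), 'eef_pos': array([0.216 , 0.6395, 0.2313]), 'eef_rot': array([ 0.5745,  0.4123, -0.4123, -0.5744]), 'force': array([-0.398 , -0.0286,  0.7167]), 'wrist_torque': array([ 0.0101,  0.0331, -0.0296]), 'finger_gap': 0.08510144300261177} -0.0187
```

View pics/scene0.png

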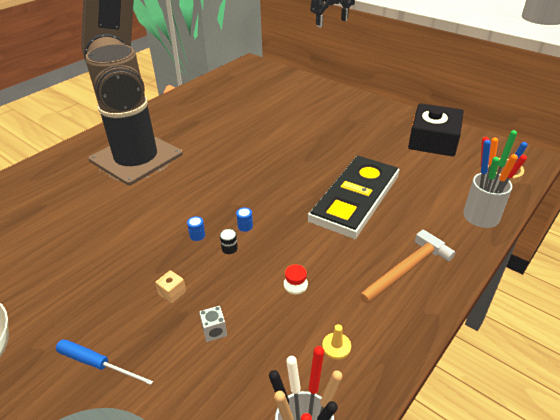

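View pics/top0.png

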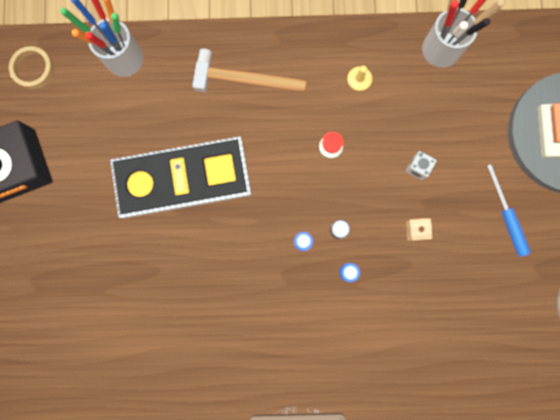

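The steel doming block is at scene (212,322) and top (422,165). The candidates it could be confused with:
- **Pale wooden block:** scene (170,286), top (420,230).
- **Loupe:** the black one is at scene (229,240), top (341,229). Its blue look-alikes are at scene (196,228) and (245,219), top (350,272) and (303,241). The red-lid jar is at scene (296,279), top (331,145).
- **Cutouts:** the square one is at top (220,170), the round one at top (140,184).

I'll check these in close crops next.

Run:
```python
from h import *
im=np.load('top0.npy');s=np.load('scene0.npy')
a=cv2.resize(im[120:270,290:450],None,fx=2.5,fy=2.5,interpolation=cv2.INTER_CUBIC)
b=cv2.resize(im[130:220,105:255],(400,240),interpolation=cv2.INTER_CUBIC)
c=cv2.resize(s[200:350,180:340],(400,375),interpolation=cv2.INTER_CUBIC)
cv2.imwrite('pics/crop0.png',np.hstack([a[:375,:400],c])[:,:,::-1])
cv2.imwrite('pics/crop1.png',cv2.resize(b,None,fx=2,fy=2)[:,:,::-1])
# yellow segmentation in top and scene
for n,I in(('top',im),('scene',s)):
    hsv=cv2.cvtColor(I,cv2.COLOR_RGB2HSV)
    m=cv2.inRange(hsv,(22,200,150),(36,255,255))
    k,l,st,ce=cv2.connectedComponentsWithStats(m)
    for i in range(1,k):
        if st[i,4]>40: print(n,st[i],ce[i],ray(n,ce[i]+0.0,0.023).round(4), cv2.minAreaRect(cv2.findContours((l==i).astype(np.uint8),0,1)[0][0]))
# loupe top/steel top
for n,I in(('top',im),('scene',s)):
  pass
```

```text
scene [360 167  20  11 176] [369.34090909 172.11931818] [0.5732 0.3182 0.023 ] ((369.5, 172.0), (10.0, 19.0), 90.0)
scene [341 181  31  15  56] [355.01785714 189.32142857] [0.5835 0.2338 0.023 ] ((356.0000305175781, 188.00001525878906), (30.35786247253418, 6.957010269165039), 18.434947967529297)
scene [326 200  31  20 354] [341.18926554 209.20056497] [0.5994 0.1489 0.023 ] ((340.95892333984375, 209.10958862304688), (26.685382843017578, 15.683513641357422), 20.556045532226562)
```

View pics/crop0.png

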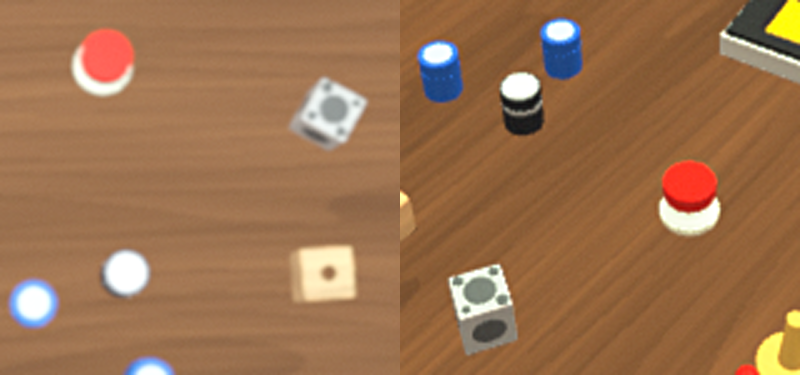

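View pics/crop1.png

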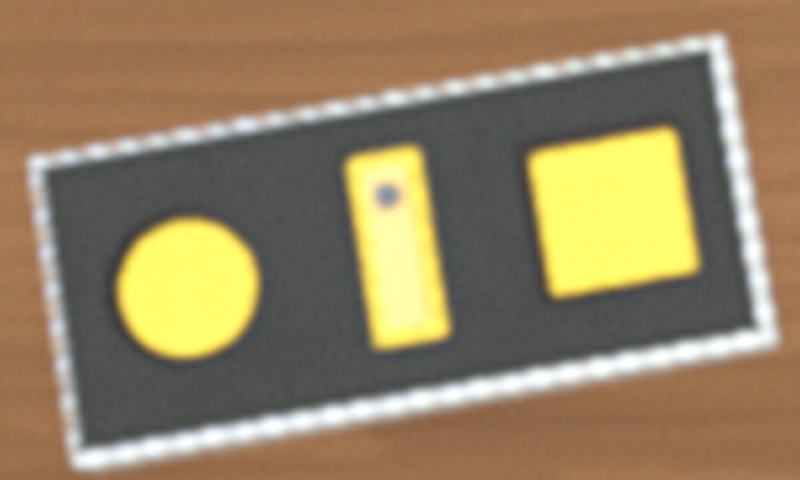

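Crops confirm it: the steel block has dark hollows and the loupe is the black cylinder with a silver band between two blue ones. Next I'll measure them precisely.

Run:
```python
from h import *
im=np.load('top0.npy');s=np.load('scene0.npy')
hsv=cv2.cvtColor(im,cv2.COLOR_RGB2HSV)
print(im[170,220],hsv[170,220],im[184,140],im[229,341],im[165,422],s[322,212],im[165,200])
m=cv2.inRange(hsv,(20,90,150),(36,255,255)); m[:,:100]=0;m[:130]=0;m[220:]=0;m[:,255:]=0
k,l,st,ce=cv2.connectedComponentsWithStats(m)
C={}
for i in range(1,k):
    if st[i,4]>100:
        cn=max(cv2.findContours((l==i).astype(np.uint8),0,1)[0],key=len)
        w=np.array([ray('top',p,0.023)[:2] for p in cn[:,0].astype(float)]).astype(np.float32)
        print(st[i],ce[i],ray('top',ce[i],0.023).round(4),cv2.minAreaRect(w*1000))
# scene yellow centre w/ looser
hs=cv2.cvtColor(s,cv2.COLOR_RGB2HSV)
m=cv2.inRange(hs,(20,150,120),(36,255,255)); m[:150]=0;m[230:]=0;m[:,:300]=0;m[:,400:]=0
k,l,st,ce=cv2.connectedComponentsWithStats(m)
for i in range(1,k):
    if st[i,4]>100: print('scene',st[i],ce[i],ray('scene',ce[i],0.023).round(4))
# foam dark region, top, z=.03
v=hsv[...,2]; m=((hsv[...,1]<70)&(v<130)).astype(np.uint8);m[:135]=0;m[220:]=0;m[:,:105]=0;m[:,255:]=0
pts=np.argwhere(m)[:,::-1].astype(np.float32)
k,l,st,ce=cv2.connectedComponentsWithStats(m);i=1+np.argmax(st[1:,4])
cn=max(cv2.findContours((l==i).astype(np.uint8),0,1)[0],key=len)
w=np.array([ray('top',p,0.030)[:2] for p in cn[:,0].astype(float)]).astype(np.float32)
print('foam',cv2.minAreaRect(w*1000))
# steel block: grey
def seg(n,I,box,cond,z):
    H=cv2.cvtColor(I,cv2.COLOR_RGB2HSV); m=cond(H).astype(np.uint8); M=np.zeros_like(m);x0,y0,x1,y1=box;M[y0:y1,x0:x1]=m[y0:y1,x0:x1]
    k,l,st,ce=cv2.connectedComponentsWithStats(M);i=1+np.argmax(st[1:,4])
    cn=max(cv2.findContours((l==i).astype(np.uint8),0,1)[0],key=len)
    w=np.array([ray(n,p,z)[:2] for p in cn[:,0].astype(float)]).astype(np.float32)
    r=cv2.minAreaRect(w*1000)
    print(n,box,st[i],ce[i].round(2),'z',z,ray(n,ce[i],z).round(4),np.round(r[0],1),np.round(r[1],1),round(r[2],1))
seg('top',im,(400,140,445,190),lambda H:(H[...,1]<60),0.046)
seg('top',im,(400,140,445,190),lambda H:(H[...,1]<60)&(H[...,2]>110),0.046)
seg('top',im,(328,215,356,245),lambda H:(H[...,1]<60)&(H[...,2]>150),0.046)
seg('scene',s,(215,225,243,244),lambda H:(H[...,1]<60)&(H[...,2]>150),0.046)
seg('scene',s,(195,300,232,345),lambda H:(H[...,1]<60),0.046)
for n,b in(('top',(395,140,450,190)),('scene',(190,298,240,346))):
    I=im if n=='top' else s
    c=I[b[1]:b[3],b[0]:b[2]];cv2.imwrite(f'pics/blk_{n}.png',cv2.resize(c,None,fx=12,fy=12,interpolation=cv2.INTER_CUBIC)[:,:,::-1])
```

```text
[255 255 113] [ 30 142 255] [255 255 113] [255 255 255] [148 155 152] [248 254 240] [82 86 83]
[204 154  32  32 819] [219.54822955 169.28937729] [0.5987 0.1495 0.023 ] ((598.8417358398438, 149.44326782226562), (60.62141418457031, 61.02818298339844), 8.845992088317871)
[170 157  20  39 394] [179.34771574 176.1142132 ] [0.5864 0.2344 0.023 ] ((587.1826171875, 234.96392822265625), (79.56830596923828, 31.864723205566406), 8.814664840698242)
[127 171  27  26 557] [139.80251346 183.54398564] [0.5729 0.3177 0.023 ] ((573.0220336914062, 317.3929748535156), (55.08910369873047, 53.22796630859375), 88.45990753173828)
scene [359 167  21  12 202] [369.11386139 172.28217822] [0.5731 0.3172 0.023 ]
scene [340 181  33  15 144] [355.93055556 188.57638889] [0.5836 0.2377 0.023 ]
scene [326 199  31  21 392] [341.22959184 209.33418367] [0.5997 0.1486 0.023 ]
foam ((585.1484985351562, 233.1962432861328), (111.86412811279297, 264.5140075683594), 8.743741989135742)
top (400, 140, 445, 190) [406 151  31  29 552] [421.05 165.06] z 0.046 [ 0.5915 -0.2673  0.046 ] [ 591.2 -267.3] [46.2 53.7] 57.3
top (400, 140, 445, 190) [406 151  31  29 537] [421.21 164.82] z 0.046 [ 0.592  -0.2676  0.046 ] [ 591.2 -267.3] [46.2 53.7] 57.3
top (328, 215, 356, 245) [331 220  19  19 275] [340.33 228.53] z 0.046 [ 0.4655 -0.0969  0.046 ] [464.6 -96.3] [36.5 36.5] 88.5
scene (215, 225, 243, 244) [220 229  16  11 136] [227.57 234.02] z 0.046 [ 0.4661 -0.0977  0.046 ] [465.8 -97.6] [32.9 31.8] 38.6
scene (195, 300, 232, 345) [200 306  27  36 682] [212.88 323.07] z 0.046 [ 0.6099 -0.2829  0.046 ] [ 609.3 -282. ] [40.4 69.3] 59.0
```

View pics/blk_top.png

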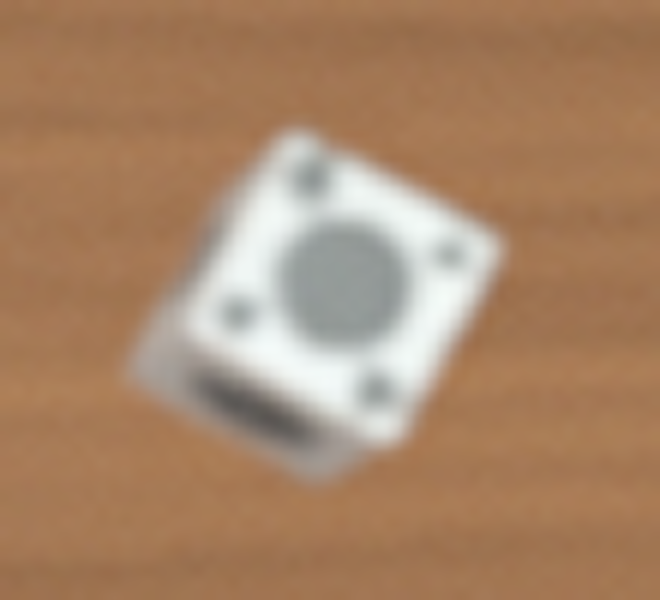

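View pics/blk_scene.png

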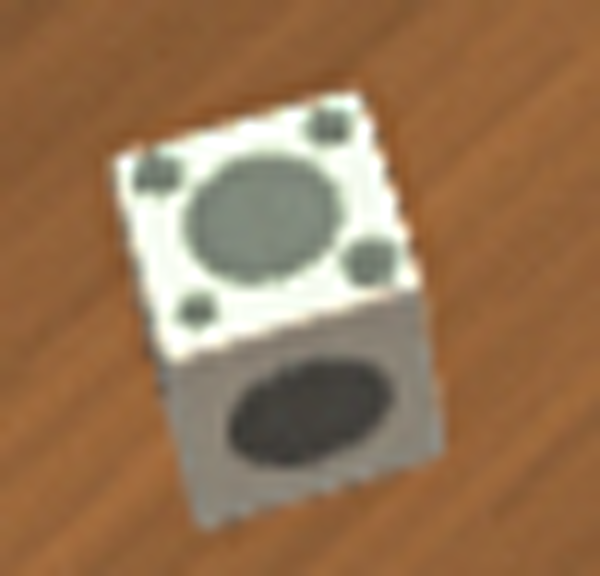

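Run:
```python
from h import *
np.set_printoptions(precision=4,suppress=True)
for n,o,cs in(('top',(395,140),[(298,125),(507,240),(395,447),(180,325)]),('scene',(190,298),[(113,155),(358,90),(420,288),(173,358)])):
    w=np.array([ray(n,(np.array(c)+.5)/12-.5+np.array(o),.046)[:2] for c in cs])
    e=np.roll(w,-1,0)-w
    print(n,w.mean(0),np.linalg.norm(e,axis=1),np.degrees(np.arctan2(e[:,1],e[:,0]))%90)
from scipy.spatial.transform import Rotation as R
print(R.from_quat(readout.sense()['eef_rot']).as_matrix())
```

```text
top [ 0.5952 -0.2721] [0.0404 0.0412 0.0417 0.0408] [58.5917 59.0435 57.9685 57.2085]
scene [ 0.5969 -0.2732] [0.0388 0.0398 0.0381 0.0402] [57.7145 58.7293 58.3438 59.8074]
[[ 0.3201 -0.     -0.9474]
 [ 0.9474 -0.0001  0.3201]
 [-0.0001 -1.      0.    ]]
```

Request:
arm_command --plan '[{"dx": -0.2, "dz": -0.24, "dy": 0.02}, {"dx": -0.42, "dz": -0.47, "dy": 0.04}, {"dx": -0.63, "dz": -0.71, "dy": 0.05}, {"dx": -0.83, "dz": -0.95, "dy": 0.07}]' --jaw -1 --newtons 60

```text
$.plan[0]: bad value
```

Request:
arm_command --plan '[{"dx": -0.2, "dz": -0.24, "dy": 0.02}, {"dx": -0.42, "dz": -0.47, "dy": 0.04}, {"dx": -0.63, "dz": -0.71, "dy": 0.05}, {"dx": -0.83, "dz": -0.95, "dy": 0.07}]'

```text
$.plan[0]: bad value
```

Request:
arm_command --plan '[{"dx": -0.2, "dz": -0.24, "dy": 0.02}, {"dx": -0.42, "dz": -0.47, "dy": 0.04}, {"dx": -0.63, "dz": -0.71, "dy": 0.05}, {"dx": -0.83, "dz": -0.95, "dy": 0.07}]'

```text
$.plan[0]: bad value
```

Probably every row must give all six numbers.

Request:
arm_command --plan '[{"dx": -0.2, "dy": 0.02, "dz": -0.24, "rx": 0, "ry": 0, "rz": 0}, {"dx": -0.42, "dy": 0.04, "dz": -0.47, "rx": 0, "ry": 0, "rz": 0}, {"dx": -0.63, "dy": 0.05, "dz": -0.71, "rx": 0, "ry": 0, "rz": 0}, {"dx": -0.83, "dy": 0.07, "dz": -0.95, "rx": 0, "ry": 0, "rz": 0}]' --jaw -1 --newtons 60

```text
t: 0.9
eef_pos: [0.3117, 0.4745, 0.221]
eef_rot: [0.574, 0.413, -0.412, -0.574]
force: [1.0, -0.0, 0.1]
finger_gap: 0.0853
```

Request:
arm_command --plan '[{"dx": -0.2, "dy": 0.02, "dz": -0.24, "rx": 0, "ry": 0, "rz": 0}, {"dx": -0.42, "dy": 0.04, "dz": -0.47, "rx": 0, "ry": 0, "rz": 0}, {"dx": -0.63, "dy": 0.05, "dz": -0.71, "rx": 0, "ry": 0, "rz": 0}, {"dx": -0.83, "dy": 0.07, "dz": -0.95, "rx": 0, "ry": 0, "rz": 0}]'

```text
t: 1.3
eef_pos: [0.407, 0.3107, 0.2108]
eef_rot: [0.575, 0.413, -0.412, -0.574]
force: [-0.2, 0.4, 0.5]
finger_gap: 0.0855
```

Request:
arm_command --plan '[{"dx": -0.2, "dy": 0.02, "dz": -0.24, "rx": 0, "ry": 0, "rz": 0}, {"dx": -0.42, "dy": 0.04, "dz": -0.47, "rx": 0, "ry": 0, "rz": 0}, {"dx": -0.63, "dy": 0.05, "dz": -0.71, "rx": 0, "ry": 0, "rz": 0}, {"dx": -0.83, "dy": 0.07, "dz": -0.95, "rx": 0, "ry": 0, "rz": 0}]'

```text
t: 1.7
eef_pos: [0.5023, 0.1469, 0.2004]
eef_rot: [0.575, 0.413, -0.412, -0.574]
force: [0.6, 0.5, -0.2]
finger_gap: 0.0853
```

Request:
arm_command --plan '[{"dx": -0.27, "dy": 0.1, "dz": -0.05, "rx": 0, "ry": 0, "rz": 0}, {"dx": -0.54, "dy": 0.18, "dz": -0.1, "rx": 0, "ry": 0, "rz": 0}, {"dx": -0.81, "dy": 0.27, "dz": -0.145, "rx": 0, "ry": 0, "rz": 0}]'

```text
t: 2.0
eef_pos: [0.4832, 0.025, 0.1594]
eef_rot: [0.575, 0.413, -0.412, -0.574]
force: [1.6, -0.2, 0.3]
finger_gap: 0.0854
```

Request:
arm_command --plan '[{"dx": -0.27, "dy": 0.1, "dz": -0.05, "rx": 0, "ry": 0, "rz": 0}, {"dx": -0.54, "dy": 0.18, "dz": -0.1, "rx": 0, "ry": 0, "rz": 0}, {"dx": -0.81, "dy": 0.27, "dz": -0.145, "rx": 0, "ry": 0, "rz": 0}, {"dx": -0.81, "dy": 0.27, "dz": -0.145, "rx": 0, "ry": 0, "rz": 0}, {"dx": -0.81, "dy": 0.27, "dz": -0.145, "rx": 0, "ry": 0, "rz": 0}]'

```text
t: 2.5
eef_pos: [0.4647, -0.0961, 0.1187]
eef_rot: [-0.575, -0.412, 0.412, 0.575]
force: [-0.1, -0.9, -0.3]
finger_gap: 0.0849
```

Run:
```python
from h import *
a=save('scene','s1.png',crop=(130,120,330,270),s=3)
print(readout.sense()['eef_pos'])
```

```text
[ 0.46506816 -0.09532518  0.11910506]
```

View pics/s1.png

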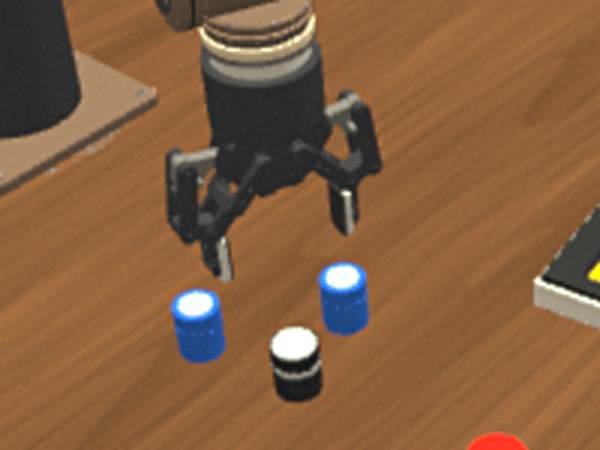

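The open gripper stands over the loupe, black in the crop at (297,363), between the blue ones. I'll descend.

Request:
arm_command --plan '[{"dx": 0, "dy": 0.2, "dz": 0, "rx": 0, "ry": 0, "rz": 0}, {"dx": -0.005, "dy": 0.4, "dz": 0, "rx": 0, "ry": 0, "rz": 0}, {"dx": -0.005, "dy": 0.55, "dz": 0, "rx": 0, "ry": 0, "rz": 0}, {"dx": -0.005, "dy": 0.64, "dz": 0, "rx": 0, "ry": 0, "rz": 0}, {"dx": -0.005, "dy": 0.67, "dz": 0, "rx": 0, "ry": 0, "rz": 0}, {"dx": -0.005, "dy": 0.67, "dz": 0, "rx": 0, "ry": 0, "rz": 0}]'

```text
t: 3.15
eef_pos: [0.4651, -0.0955, 0.0185]
eef_rot: [0.574, 0.413, -0.413, -0.574]
force: [0.6, 0.4, 0.8]
finger_gap: 0.0854
```

Run:
```python
from h import *
a=save('scene','s2.png',crop=(150,150,310,270),s=5)
```

```text
(no output)
```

View pics/s2.png

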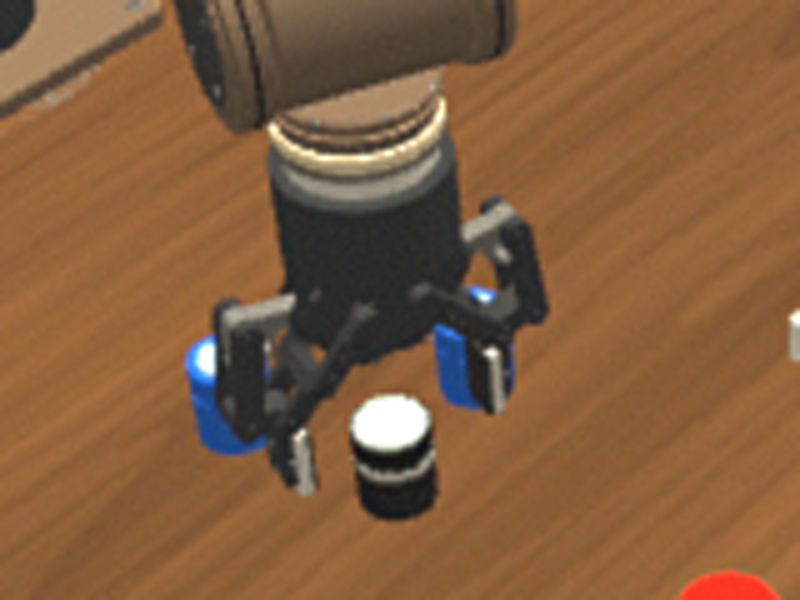

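The loupe at (393,455) sits centred between the pads. I'll close on it.

Request:
arm_command --plan '[{"dx": 0, "dy": 0, "dz": 0, "rx": 0, "ry": 0, "rz": 0}, {"dx": 0, "dy": 0, "dz": 0, "rx": 0, "ry": 0, "rz": 0}, {"dx": 0, "dy": 0, "dz": 0, "rx": 0, "ry": 0, "rz": 0}, {"dx": 0, "dy": 0, "dz": 0, "rx": 0, "ry": 0, "rz": 0}, {"dx": 0, "dy": 0, "dz": 0, "rx": 0, "ry": 0, "rz": 0}, {"dx": 0, "dy": 0, "dz": 0, "rx": 0, "ry": 0, "rz": 0}, {"dx": 0, "dy": 0, "dz": 0, "rx": 0, "ry": 0, "rz": 0}]' --jaw 1 --newtons 60

```text
t: 3.9
eef_pos: [0.4655, -0.0965, 0.0192]
eef_rot: [0.575, 0.413, -0.412, -0.574]
force: [-0.6, 0.4, 5.3]
finger_gap: 0.0341
```

Run:
```python
from h import *
a=save('scene','s3.png',crop=(150,150,310,270),s=5)
```

```text
(no output)
```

View pics/s3.png

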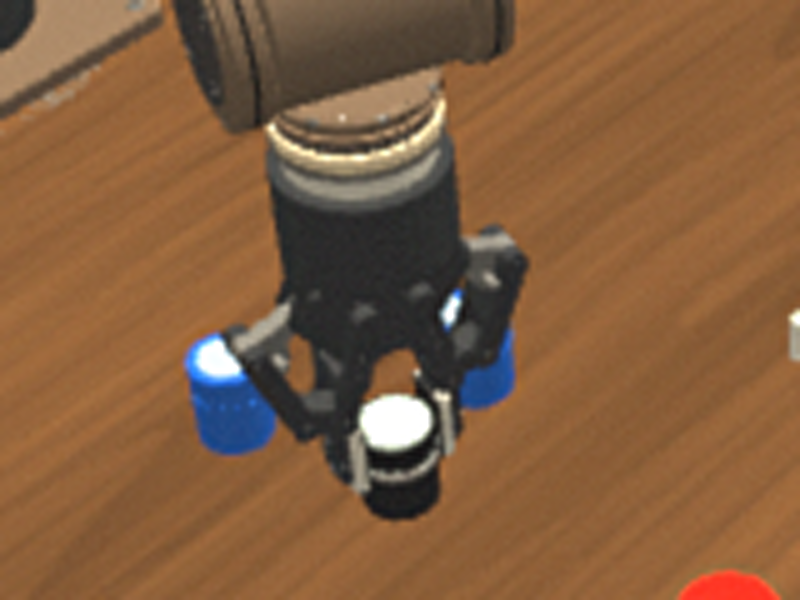

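Request:
arm_command --plan '[{"dx": 0, "dy": -0.15, "dz": 0, "rx": 0, "ry": 0, "rz": 0}, {"dx": 0, "dy": -0.35, "dz": 0, "rx": 0, "ry": 0, "rz": 0}, {"dx": 0.1, "dy": -0.55, "dz": 0, "rx": 0, "ry": 0, "rz": 0}, {"dx": 0.3, "dy": -0.65, "dz": 0.02, "rx": 0, "ry": 0, "rz": 0}, {"dx": 0.5, "dy": -0.7, "dz": 0.04, "rx": 0, "ry": 0, "rz": 0}, {"dx": 0.75, "dy": -0.7, "dz": 0.06, "rx": 0, "ry": 0, "rz": 0}, {"dx": 0.95, "dy": -0.7, "dz": 0.07, "rx": 0, "ry": 0, "rz": 0}]'

```text
t: 4.65
eef_pos: [0.5001, 0.0439, 0.1232]
eef_rot: [-0.574, -0.412, 0.412, 0.575]
force: [0.2, 0.1, -0.6]
finger_gap: 0.0342
```

Request:
arm_command --plan '[{"dx": 0.25, "dy": 0, "dz": 0.02, "rx": 0, "ry": 0, "rz": 0}, {"dx": 0.5, "dy": 0, "dz": 0.04, "rx": 0, "ry": 0, "rz": 0}, {"dx": 0.75, "dy": 0, "dz": 0.05, "rx": 0, "ry": 0, "rz": 0}, {"dx": 0.95, "dy": 0, "dz": 0.07, "rx": 0, "ry": 0, "rz": 0}]'

```text
t: 5.05
eef_pos: [0.5357, 0.1825, 0.1224]
eef_rot: [-0.574, -0.412, 0.413, 0.575]
force: [0.4, 0.2, -0.1]
finger_gap: 0.0345
```

Request:
arm_command --plan '[{"dx": 0.25, "dy": 0, "dz": 0.02, "rx": 0, "ry": 0, "rz": 0}, {"dx": 0.5, "dy": 0, "dz": 0.04, "rx": 0, "ry": 0, "rz": 0}, {"dx": 0.75, "dy": 0, "dz": 0.05, "rx": 0, "ry": 0, "rz": 0}, {"dx": 0.9, "dy": 0, "dz": 0.06, "rx": 0, "ry": 0, "rz": 0}, {"dx": 0.95, "dy": 0, "dz": 0.07, "rx": 0, "ry": 0, "rz": 0}, {"dx": 0.95, "dy": 0, "dz": 0.07, "rx": 0, "ry": 0, "rz": 0}]'

```text
t: 5.65
eef_pos: [0.5709, 0.3194, 0.1223]
eef_rot: [-0.574, -0.412, 0.413, 0.574]
force: [-0.5, -0.5, -1.1]
finger_gap: 0.0347
```

Run:
```python
from h import *
a=save('scene','s4.png',crop=(280,60,440,240),s=3)
st=readout.sense();print(st['eef_pos'],st['finger_gap'],st['force'])
```

```text
[0.57091791 0.3184873  0.12235479] 0.034205548272639955 [ 0.7153905  -0.33103558 -0.62627431]
```

View pics/s4.png

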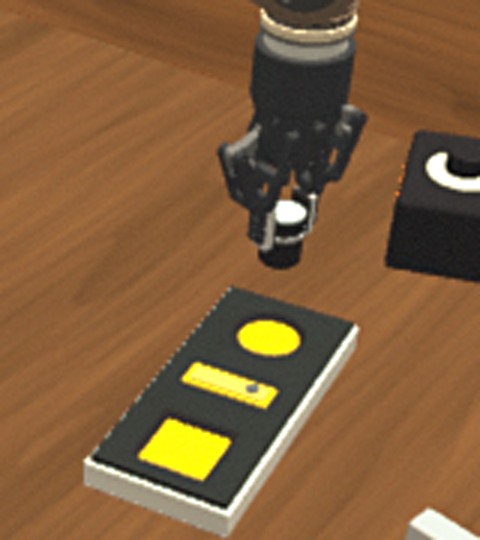

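Request:
arm_command --plan '[{"dx": 0, "dy": 0.12, "dz": -0.013, "rx": 0, "ry": 0, "rz": 0}, {"dx": 0, "dy": 0.25, "dz": -0.013, "rx": 0, "ry": 0, "rz": 0}, {"dx": 0, "dy": 0.37, "dz": -0.013, "rx": 0, "ry": 0, "rz": 0}, {"dx": 0, "dy": 0.45, "dz": -0.013, "rx": 0, "ry": 0, "rz": 0}, {"dx": 0, "dy": 0.49, "dz": -0.013, "rx": 0, "ry": 0, "rz": 0}, {"dx": 0, "dy": 0.5, "dz": -0.013, "rx": 0, "ry": 0, "rz": 0}, {"dx": 0, "dy": 0.5, "dz": -0.013, "rx": 0, "ry": 0, "rz": 0}]'

```text
t: 6.4
eef_pos: [0.5739, 0.3185, 0.0486]
eef_rot: [0.575, 0.412, -0.412, -0.574]
force: [-0.1, -0.1, -0.8]
finger_gap: 0.0339
```

Run:
```python
from h import *
a=save('scene','s5.png',crop=(300,100,420,220),s=5)
```

```text
(no output)
```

View pics/s5.png

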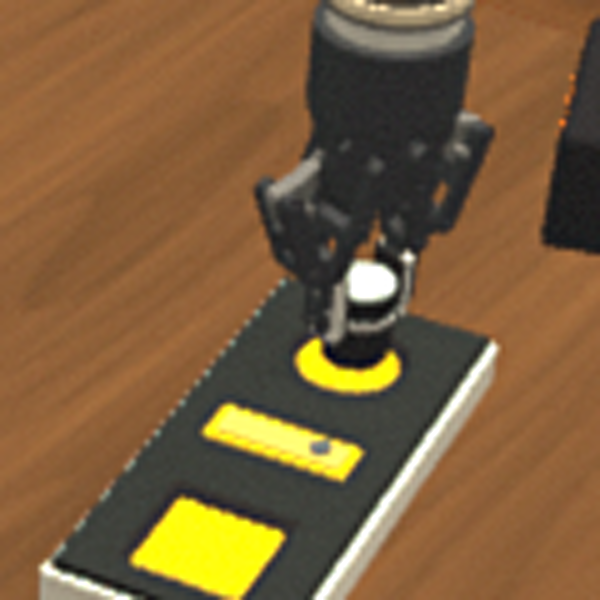

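The loupe is centred in the round cutout at (360,355). I'll press it down slowly.

Request:
arm_command --plan '[{"dx": 0, "dy": 0.015, "dz": 0, "rx": 0, "ry": 0, "rz": 0}, {"dx": 0, "dy": 0.03, "dz": 0, "rx": 0, "ry": 0, "rz": 0}, {"dx": 0, "dy": 0.04, "dz": 0, "rx": 0, "ry": 0, "rz": 0}, {"dx": 0, "dy": 0.05, "dz": 0, "rx": 0, "ry": 0, "rz": 0}, {"dx": 0, "dy": 0.06, "dz": 0, "rx": 0, "ry": 0, "rz": 0}, {"dx": 0, "dy": 0.065, "dz": 0, "rx": 0, "ry": 0, "rz": 0}]' --newtons 80

```text
t: 7.05
eef_pos: [0.5737, 0.3186, 0.0409]
eef_rot: [0.574, 0.412, -0.413, -0.574]
force: [-4.7, -2.7, 9.2]
finger_gap: 0.0334
```

Request:
arm_command --plan '[{"dx": 0, "dy": 0.008, "dz": 0, "rx": 0, "ry": 0, "rz": 0}, {"dx": 0, "dy": 0.016, "dz": 0, "rx": 0, "ry": 0, "rz": 0}, {"dx": 0, "dy": 0.024, "dz": 0, "rx": 0, "ry": 0, "rz": 0}, {"dx": 0, "dy": 0.03, "dz": 0, "rx": 0, "ry": 0, "rz": 0}]'

```text
t: 7.45
eef_pos: [0.5737, 0.3185, 0.0367]
eef_rot: [0.574, 0.412, -0.413, -0.574]
force: [-5.1, -2.2, 10.2]
finger_gap: 0.034
```

Request:
arm_command --plan '[{"dx": 0, "dy": 0.007, "dz": 0, "rx": 0, "ry": 0, "rz": 0}, {"dx": 0, "dy": 0.014, "dz": 0, "rx": 0, "ry": 0, "rz": 0}, {"dx": 0, "dy": 0.02, "dz": 0, "rx": 0, "ry": 0, "rz": 0}]'

```text
t: 7.75
eef_pos: [0.5737, 0.3185, 0.0337]
eef_rot: [0.574, 0.412, -0.413, -0.574]
force: [-4.8, -2.0, 10.9]
finger_gap: 0.034
```

Request:
arm_command --plan '[{"dx": 0, "dy": 0.005, "dz": 0, "rx": 0, "ry": 0, "rz": 0}, {"dx": 0, "dy": 0.01, "dz": 0, "rx": 0, "ry": 0, "rz": 0}]'

```text
t: 7.95
eef_pos: [0.5738, 0.3186, 0.0333]
eef_rot: [0.574, 0.412, -0.413, -0.574]
force: [-7.7, -3.5, 17.4]
finger_gap: 0.0336
```

Request:
arm_command --plan '[{"dx": 0, "dy": 0.004, "dz": 0, "rx": 0, "ry": 0, "rz": 0}, {"dx": 0, "dy": 0.008, "dz": 0, "rx": 0, "ry": 0, "rz": 0}]'

```text
t: 8.15
eef_pos: [0.5739, 0.3186, 0.0332]
eef_rot: [0.574, 0.412, -0.413, -0.574]
force: [-9.1, -4.7, 20.1]
finger_gap: 0.0336
```

Run:
```python
from h import *
a=save('scene','s6.png',crop=(300,100,420,220),s=5)
```

```text
(no output)
```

View pics/s6.png

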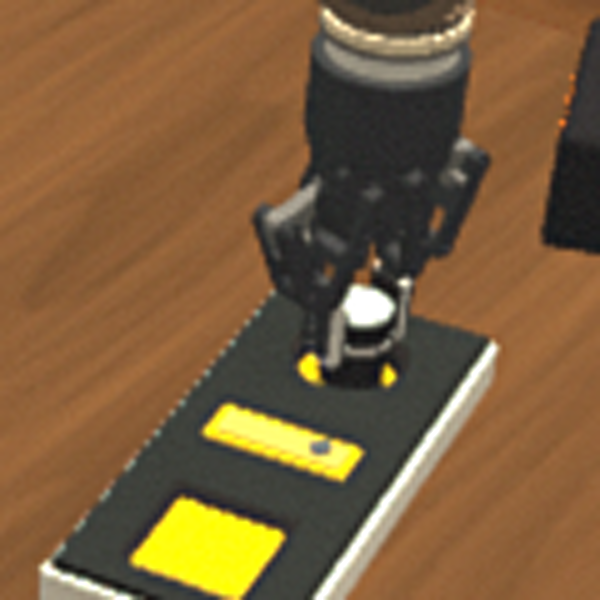

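It's on the hard stop: TCP z holds at 0.033 while the force climbs to 20 N. I'll open partly and lift.

Request:
arm_command --plan '[{"dx": 0, "dy": -0.008, "dz": 0, "rx": 0, "ry": 0, "rz": 0}, {"dx": 0, "dy": -0.008, "dz": 0, "rx": 0, "ry": 0, "rz": 0}, {"dx": 0, "dy": -0.008, "dz": 0, "rx": 0, "ry": 0, "rz": 0}, {"dx": 0, "dy": -0.008, "dz": 0, "rx": 0, "ry": 0, "rz": 0}]' --jaw -0.3

```text
t: 8.6
eef_pos: [0.5731, 0.3183, 0.0288]
eef_rot: [-0.574, -0.412, 0.413, 0.575]
force: [-0.1, 0.7, -0.3]
finger_gap: 0.0559
```

Request:
arm_command --plan '[{"dx": 0, "dy": -0.1, "dz": 0, "rx": 0, "ry": 0, "rz": 0}, {"dx": 0, "dy": -0.3, "dz": 0, "rx": 0, "ry": 0, "rz": 0}, {"dx": 0, "dy": -0.6, "dz": 0, "rx": 0, "ry": 0, "rz": 0}, {"dx": 0, "dy": -0.8, "dz": 0, "rx": 0, "ry": 0, "rz": 0}]'

```text
t: 9.0
eef_pos: [0.5746, 0.3189, 0.1537]
eef_rot: [0.575, 0.414, -0.411, -0.574]
force: [0.8, 0.5, 1.1]
finger_gap: 0.0556
```

Run:
```python
from h import *
a=save('scene','s7.png',crop=(300,100,420,220),s=5)
st=readout.sense();print(st['eef_pos'],st['finger_gap'],st['force'],st['joints'])
# expected proj of top centre if home
for z in (.06,.064,.069): print(z,(proj('scene',[.5735,.318,z])-[300,100])*5)
```

```text
[0.57741884 0.32004546 0.1599259 ] 0.055366402568132786 [1.98918606 1.028832   3.07558984] [ 3.52670624e-01  3.09909802e-01  1.68232574e+00  1.89946697e-05
  1.13594597e+00 -8.92573187e-01]
0.06 [354.41330859 302.48475537]
0.064 [355.22528643 296.02592769]
0.069 [356.2450407  287.91435517]
```

View pics/s7.png

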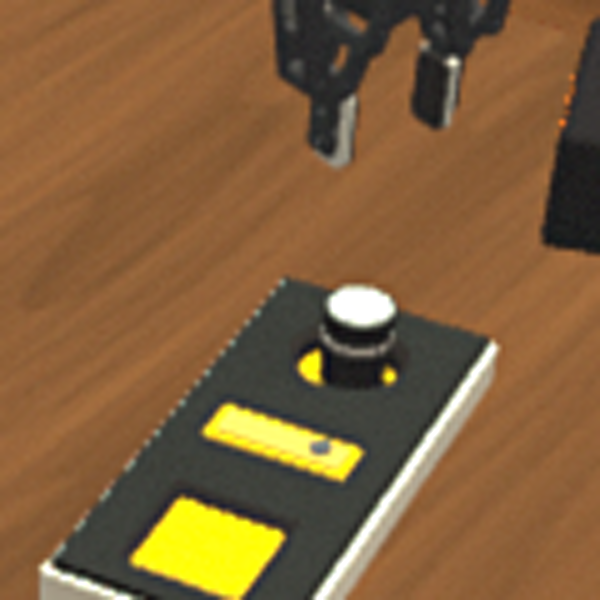

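The loupe is fully home: its top is at crop (361,305), against a predicted (354,302) for z=0.060. On to the block.

Request:
arm_command --plan '[{"dx": -0.12, "dy": -0.02, "dz": -0.05, "rx": 0, "ry": 0.04, "rz": 0}, {"dx": -0.26, "dy": -0.02, "dz": -0.1, "rx": 0, "ry": 0.085, "rz": 0}, {"dx": -0.4, "dy": -0.02, "dz": -0.15, "rx": 0, "ry": 0.13, "rz": 0}, {"dx": -0.54, "dy": -0.02, "dz": -0.2, "rx": 0, "ry": 0.175, "rz": 0}, {"dx": -0.68, "dy": -0.02, "dz": -0.26, "rx": 0, "ry": 0.22, "rz": 0}, {"dx": -0.82, "dy": -0.02, "dz": -0.31, "rx": 0, "ry": 0.26, "rz": 0}, {"dx": -0.95, "dy": -0.02, "dz": -0.36, "rx": 0, "ry": 0.3, "rz": 0}, {"dx": -0.95, "dy": -0.02, "dz": -0.36, "rx": 0, "ry": 0.3, "rz": 0}]' --jaw -1

```text
t: 9.85
eef_pos: [0.5794, 0.1641, 0.1533]
eef_rot: [0.699, 0.106, -0.105, -0.699]
force: [-0.2, -1.2, -0.2]
finger_gap: 0.0853
```

```bash
cat > to.py <<'E'
import sys;from h import *
from scipy.spatial.transform import Rotation as R
def to(x,y,z,head):
    s=readout.sense();M=R.from_quat(s['eef_rot'])
    d=np.array([x,y,z])-s['eef_pos']; xx=M.as_matrix()[:,0]; h=np.degrees(np.arctan2(xx[1],xx[0]))
    T=np.column_stack([[np.cos(np.radians(head)),np.sin(np.radians(head)),0],[0,0,-1],[-np.sin(np.radians(head)),np.cos(np.radians(head)),0]])
    rv=(M.inv()*R.from_matrix(T)).as_rotvec()
    print('t',s['t'],'pos',s['eef_pos'].round(4),'head',h.round(2),'gap',s['finger_gap'],'F',s['force'].round(1)); print('shift',(M.inv().apply(d)/.15).round(3),'turn',(rv/np.pi).round(4))
if __name__=='__main__': to(*map(float,sys.argv[1:5]))
E
python3 to.py .596 -.2727 .13 -31.5
```

```text
t 9.85 pos [0.5794 0.1641 0.1533] head 17.14 gap 0.08534203142881615 F [-0.2 -1.2 -0.2]
shift [-0.753  0.156 -2.815] turn [1.000e-04 2.702e-01 2.000e-04]
```

Request:
arm_command --plan '[{"dx": -0.07, "dy": 0, "dz": -0.25, "rx": 0, "ry": 0, "rz": 0}, {"dx": -0.13, "dy": 0, "dz": -0.5, "rx": 0, "ry": 0, "rz": 0}, {"dx": -0.2, "dy": 0, "dz": -0.75, "rx": 0, "ry": 0, "rz": 0}, {"dx": -0.25, "dy": 0, "dz": -0.94, "rx": 0, "ry": 0, "rz": 0}]'

```text
t: 10.25
eef_pos: [0.5855, 0.0193, 0.1532]
eef_rot: [0.699, 0.108, -0.107, -0.699]
force: [0.2, 0.1, -0.6]
finger_gap: 0.0854
```

Request:
arm_command --plan '[{"dx": -0.07, "dy": 0, "dz": -0.25, "rx": 0, "ry": 0, "rz": 0}, {"dx": -0.13, "dy": 0, "dz": -0.5, "rx": 0, "ry": 0, "rz": 0}, {"dx": -0.2, "dy": 0, "dz": -0.75, "rx": 0, "ry": 0, "rz": 0}, {"dx": -0.25, "dy": 0, "dz": -0.94, "rx": 0, "ry": 0, "rz": 0}]'

```text
t: 10.65
eef_pos: [0.5919, -0.1268, 0.1532]
eef_rot: [0.699, 0.108, -0.107, -0.699]
force: [-0.7, -0.4, 0.2]
finger_gap: 0.0854
```

Request:
arm_command --plan '[{"dx": -0.07, "dy": 0.03, "dz": -0.25, "rx": 0, "ry": 0.045, "rz": 0}, {"dx": -0.13, "dy": 0.06, "dz": -0.5, "rx": 0, "ry": 0.09, "rz": 0}, {"dx": -0.2, "dy": 0.1, "dz": -0.75, "rx": 0, "ry": 0.135, "rz": 0}, {"dx": -0.25, "dy": 0.15, "dz": -0.94, "rx": 0, "ry": 0.18, "rz": 0}, {"dx": -0.25, "dy": 0.15, "dz": -0.94, "rx": 0, "ry": 0.22, "rz": 0}, {"dx": -0.25, "dy": 0.15, "dz": -0.94, "rx": 0, "ry": 0.26, "rz": 0}, {"dx": -0.25, "dy": 0.15, "dz": -0.94, "rx": 0, "ry": 0.27, "rz": 0}, {"dx": -0.25, "dy": 0.15, "dz": -0.94, "rx": 0, "ry": 0.27, "rz": 0}]'

```text
t: 11.45
eef_pos: [0.5982, -0.2706, 0.1303]
eef_rot: [-0.681, 0.19, -0.19, 0.681]
force: [-0.0, 0.5, 1.3]
finger_gap: 0.0856
```

```bash
python3 to.py .596 -.2727 .018 -31.5; python3 -c "
from h import *
save('scene','s8.png',crop=(120,180,320,380),s=3)"
```

```text
t 11.45 pos [ 0.5982 -0.2706  0.1303] head -31.14 gap 0.08562462296382184 F [-0.   0.5  1.3]
shift [-0.006  0.749 -0.02 ] turn [-0.0001  0.002   0.0001]
```

View pics/s8.png

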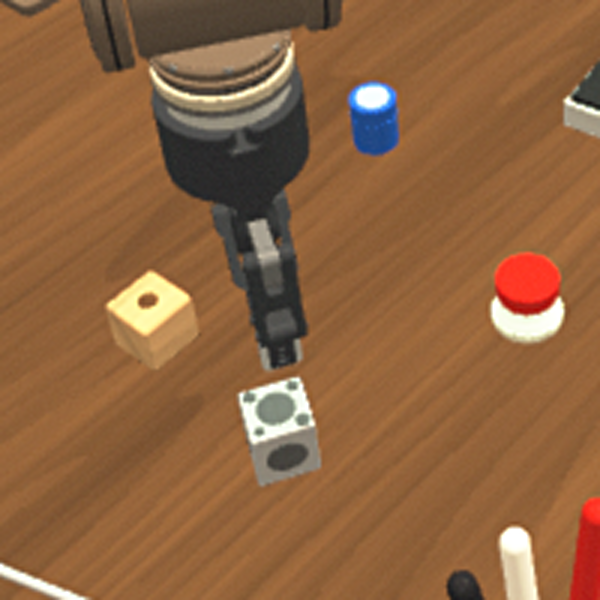

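The gripper is above the steel block (crop (278,430)), with the jaw axis square to its faces. The wooden block at (152,318) is clear. Now I'll descend.

Request:
arm_command --plan '[{"dx": -0.006, "dy": 0.2, "dz": -0.02, "rx": 0, "ry": 0.002, "rz": 0}, {"dx": -0.006, "dy": 0.4, "dz": -0.02, "rx": 0, "ry": 0.002, "rz": 0}, {"dx": -0.006, "dy": 0.58, "dz": -0.02, "rx": 0, "ry": 0.002, "rz": 0}, {"dx": -0.006, "dy": 0.7, "dz": -0.02, "rx": 0, "ry": 0.002, "rz": 0}, {"dx": -0.006, "dy": 0.745, "dz": -0.02, "rx": 0, "ry": 0.002, "rz": 0}, {"dx": -0.006, "dy": 0.745, "dz": -0.02, "rx": 0, "ry": 0.002, "rz": 0}]'

```text
t: 12.1
eef_pos: [0.5951, -0.2729, 0.0176]
eef_rot: [-0.68, 0.193, -0.192, 0.681]
force: [1.3, -0.1, -0.6]
finger_gap: 0.0856
```

Request:
arm_command --plan '[{"dx": 0, "dy": 0, "dz": 0, "rx": 0, "ry": 0, "rz": 0}, {"dx": 0, "dy": 0, "dz": 0, "rx": 0, "ry": 0, "rz": 0}, {"dx": 0, "dy": 0, "dz": 0, "rx": 0, "ry": 0, "rz": 0}, {"dx": 0, "dy": 0, "dz": 0, "rx": 0, "ry": 0, "rz": 0}, {"dx": 0, "dy": 0, "dz": 0, "rx": 0, "ry": 0, "rz": 0}, {"dx": 0, "dy": 0, "dz": 0, "rx": 0, "ry": 0, "rz": 0}, {"dx": 0, "dy": 0, "dz": 0, "rx": 0, "ry": 0, "rz": 0}]' --jaw 1 --newtons 80

```text
t: 12.8
eef_pos: [0.5963, -0.2739, 0.0201]
eef_rot: [0.681, -0.192, 0.193, -0.68]
force: [-0.2, 0.6, 5.7]
finger_gap: 0.0385
```

```bash
python3 to.py .599 .149 .12 8.8; python3 -c "
from h import *
save('scene','s9.png',crop=(150,230,270,350),s=5)"
```

```text
t 12.8 pos [ 0.5963 -0.2739  0.0201] head -31.62 gap 0.0384809443187681 F [-0.2  0.6  5.7]
shift [-1.461 -0.67   2.41 ] turn [ 0.0003 -0.2246  0.0007]
```

View pics/s9.png

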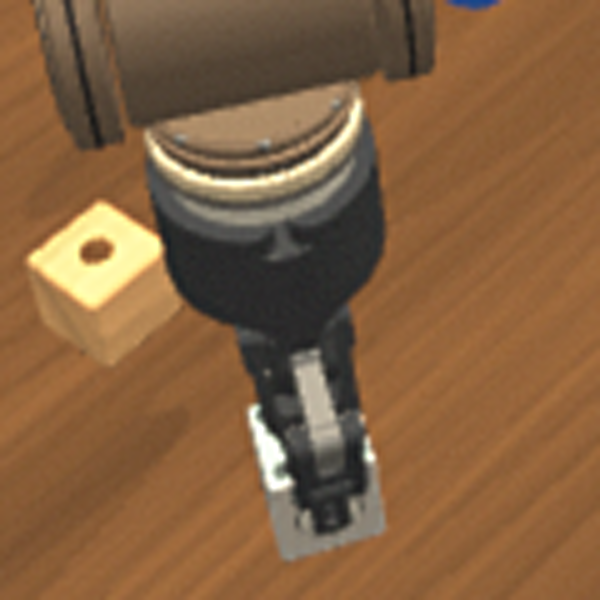

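The block is gripped at crop (320,490), and the gap reads 38.5 mm. I'll lift and carry it.

Request:
arm_command --plan '[{"dx": 0, "dy": -0.1, "dz": 0, "rx": 0, "ry": 0, "rz": 0}, {"dx": 0, "dy": -0.25, "dz": 0, "rx": 0, "ry": 0, "rz": 0}, {"dx": 0, "dy": -0.45, "dz": 0, "rx": 0, "ry": 0, "rz": 0}, {"dx": -0.06, "dy": -0.6, "dz": 0.1, "rx": 0, "ry": 0, "rz": 0}, {"dx": -0.15, "dy": -0.67, "dz": 0.25, "rx": 0, "ry": 0, "rz": 0}, {"dx": -0.27, "dy": -0.67, "dz": 0.45, "rx": 0, "ry": 0, "rz": 0}, {"dx": -0.39, "dy": -0.67, "dz": 0.65, "rx": 0, "ry": 0, "rz": 0}, {"dx": -0.51, "dy": -0.67, "dz": 0.85, "rx": 0, "ry": 0, "rz": 0}]' --newtons 110

```text
t: 13.65
eef_pos: [0.5954, -0.1228, 0.1175]
eef_rot: [-0.68, 0.194, -0.192, 0.68]
force: [0.9, 0.1, -4.1]
finger_gap: 0.0384
```

Request:
arm_command --plan '[{"dx": -0.12, "dy": 0, "dz": 0.2, "rx": 0, "ry": 0, "rz": 0}, {"dx": -0.24, "dy": 0, "dz": 0.4, "rx": 0, "ry": 0, "rz": 0}, {"dx": -0.36, "dy": 0, "dz": 0.6, "rx": 0, "ry": 0, "rz": 0}, {"dx": -0.48, "dy": 0, "dz": 0.8, "rx": 0, "ry": 0, "rz": 0}]'

```text
t: 14.05
eef_pos: [0.5969, 0.017, 0.1174]
eef_rot: [0.681, -0.194, 0.191, -0.68]
force: [1.1, -0.9, -4.8]
finger_gap: 0.0382
```

```bash
python3 to.py .599 .149 .12 8.8
```

```text
t 14.05 pos [0.5969 0.017  0.1174] head -31.63 gap 0.03820124666248025 F [ 1.1 -0.9 -4.8]
shift [-0.45  -0.017  0.757] turn [ 1.000e-04 -2.246e-01 -1.100e-03]
```

Request:
arm_command --plan '[{"dx": -0.1, "dy": 0, "dz": 0.17, "rx": 0, "ry": -0.03, "rz": 0}, {"dx": -0.22, "dy": 0, "dz": 0.37, "rx": 0, "ry": -0.07, "rz": 0}, {"dx": -0.34, "dy": 0, "dz": 0.57, "rx": 0, "ry": -0.11, "rz": 0}, {"dx": -0.41, "dy": 0, "dz": 0.7, "rx": 0, "ry": -0.15, "rz": 0}, {"dx": -0.45, "dy": 0, "dz": 0.757, "rx": 0, "ry": -0.19, "rz": 0}, {"dx": -0.45, "dy": 0, "dz": 0.757, "rx": 0, "ry": -0.225, "rz": 0}, {"dx": -0.45, "dy": 0, "dz": 0.757, "rx": 0, "ry": -0.225, "rz": 0}, {"dx": -0.45, "dy": 0, "dz": 0.757, "rx": 0, "ry": -0.225, "rz": 0}]'

```text
t: 14.85
eef_pos: [0.5997, 0.1472, 0.1178]
eef_rot: [0.705, 0.053, -0.055, -0.705]
force: [-0.6, -0.1, -5.2]
finger_gap: 0.0381
```

```bash
python3 to.py .599 .149 .05 8.8;python3 -c "
from h import *
save('scene','s10.png',crop=(280,80,420,240),s=3.5)"
```

```text
t 14.85 pos [0.5997 0.1472 0.1178] head 8.74 gap 0.03806110900667633 F [-0.6 -0.1 -5.2]
shift [-0.002  0.452  0.012] turn [-0.     -0.0003 -0.0008]
```

View pics/s10.png

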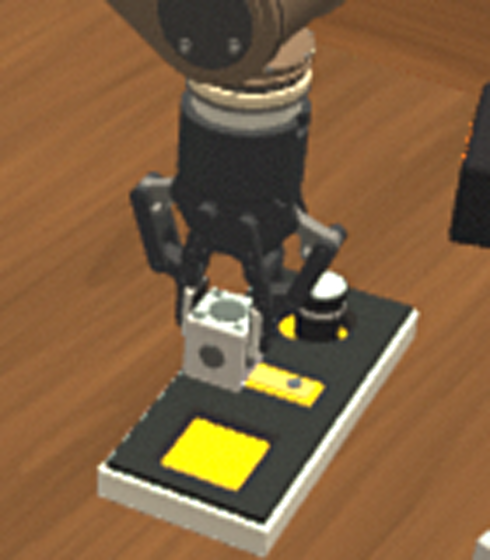

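The block is held upright above the square cutout and square to it. I'll lower to just above the plug.

Request:
arm_command --plan '[{"dx": 0, "dy": 0.12, "dz": 0.012, "rx": 0, "ry": 0, "rz": 0}, {"dx": 0, "dy": 0.25, "dz": 0.012, "rx": 0, "ry": 0, "rz": 0}, {"dx": 0, "dy": 0.36, "dz": 0.012, "rx": 0, "ry": 0, "rz": 0}, {"dx": 0, "dy": 0.42, "dz": 0.012, "rx": 0, "ry": 0, "rz": 0}, {"dx": 0, "dy": 0.44, "dz": 0.012, "rx": 0, "ry": 0, "rz": 0}, {"dx": 0, "dy": 0.44, "dz": 0.012, "rx": 0, "ry": 0, "rz": 0}]'

```text
t: 15.5
eef_pos: [0.6005, 0.1491, 0.0525]
eef_rot: [-0.705, -0.054, 0.055, 0.705]
force: [0.7, -0.3, -5.2]
finger_gap: 0.0382
```

```bash
python3 to.py .599 .149 .034 8.8;python3 -c "
from h import *
save('scene','s11.png',crop=(290,110,410,230),s=5)"
```

```text
t 15.5 pos [0.6005 0.1491 0.0525] head 8.85 gap 0.03816755292065491 F [ 0.7 -0.3 -5.2]
shift [-0.01   0.124  0.001] turn [-0.      0.0003 -0.0002]
```

View pics/s11.png

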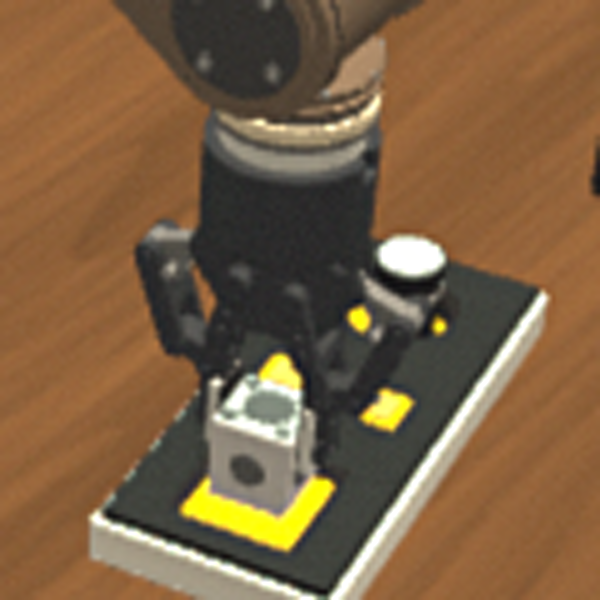

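It's centred over the hole. I'll press slowly.

Request:
arm_command --plan '[{"dx": -0.005, "dy": 0.02, "dz": 0, "rx": 0, "ry": 0, "rz": 0}, {"dx": -0.01, "dy": 0.04, "dz": 0, "rx": 0, "ry": 0, "rz": 0}, {"dx": -0.01, "dy": 0.052, "dz": 0, "rx": 0, "ry": 0, "rz": 0}, {"dx": -0.01, "dy": 0.062, "dz": 0, "rx": 0, "ry": 0, "rz": 0}, {"dx": -0.01, "dy": 0.07, "dz": 0, "rx": 0, "ry": 0, "rz": 0}, {"dx": -0.01, "dy": 0.078, "dz": 0, "rx": 0, "ry": 0, "rz": 0}]'

```text
t: 16.15
eef_pos: [0.5991, 0.149, 0.0427]
eef_rot: [0.705, 0.054, -0.055, -0.705]
force: [-5.8, -0.6, 6.2]
finger_gap: 0.0381
```

Request:
arm_command --plan '[{"dx": 0, "dy": 0.008, "dz": 0, "rx": 0, "ry": 0, "rz": 0}, {"dx": 0, "dy": 0.016, "dz": 0, "rx": 0, "ry": 0, "rz": 0}, {"dx": 0, "dy": 0.024, "dz": 0, "rx": 0, "ry": 0, "rz": 0}, {"dx": 0, "dy": 0.03, "dz": 0, "rx": 0, "ry": 0, "rz": 0}]'

```text
t: 16.55
eef_pos: [0.599, 0.149, 0.0384]
eef_rot: [0.705, 0.054, -0.055, -0.705]
force: [-5.1, -0.6, 5.7]
finger_gap: 0.0381
```

Request:
arm_command --plan '[{"dx": 0, "dy": 0.007, "dz": 0, "rx": 0, "ry": 0, "rz": 0}, {"dx": 0, "dy": 0.014, "dz": 0, "rx": 0, "ry": 0, "rz": 0}, {"dx": 0, "dy": 0.02, "dz": 0, "rx": 0, "ry": 0, "rz": 0}]'

```text
t: 16.85
eef_pos: [0.599, 0.149, 0.0354]
eef_rot: [0.705, 0.054, -0.055, -0.705]
force: [-6.0, -1.0, 6.0]
finger_gap: 0.0385
```

Request:
arm_command --plan '[{"dx": 0, "dy": 0.006, "dz": 0, "rx": 0, "ry": 0, "rz": 0}, {"dx": 0, "dy": 0.012, "dz": 0, "rx": 0, "ry": 0, "rz": 0}, {"dx": 0, "dy": 0.018, "dz": 0, "rx": 0, "ry": 0, "rz": 0}]'

```text
t: 17.15
eef_pos: [0.5991, 0.149, 0.0341]
eef_rot: [0.705, 0.054, -0.056, -0.705]
force: [-10.5, -1.7, 16.4]
finger_gap: 0.0382
```

Request:
arm_command --plan '[{"dx": 0, "dy": 0.005, "dz": 0, "rx": 0, "ry": 0, "rz": 0}, {"dx": 0, "dy": 0.01, "dz": 0, "rx": 0, "ry": 0, "rz": 0}]'

```text
t: 17.35
eef_pos: [0.5992, 0.1491, 0.0341]
eef_rot: [0.705, 0.054, -0.056, -0.705]
force: [-12.7, -1.5, 22.4]
finger_gap: 0.0383
```

Request:
arm_command --plan '[{"dx": 0, "dy": -0.02, "dz": 0, "rx": 0, "ry": 0, "rz": 0}, {"dx": 0, "dy": -0.02, "dz": 0, "rx": 0, "ry": 0, "rz": 0}, {"dx": 0, "dy": -0.02, "dz": 0, "rx": 0, "ry": 0, "rz": 0}, {"dx": 0, "dy": -0.02, "dz": 0, "rx": 0, "ry": 0, "rz": 0}]' --jaw -0.35

```text
t: 17.75
eef_pos: [0.5993, 0.1489, 0.0323]
eef_rot: [-0.705, -0.055, 0.054, 0.705]
force: [0.4, -0.3, -0.5]
finger_gap: 0.0579
```

Request:
arm_command --plan '[{"dx": 0, "dy": -0.05, "dz": 0, "rx": 0, "ry": 0, "rz": 0}, {"dx": 0, "dy": -0.2, "dz": 0, "rx": 0, "ry": 0, "rz": 0}, {"dx": 0, "dy": -0.45, "dz": 0, "rx": 0, "ry": 0, "rz": 0}, {"dx": 0, "dy": -0.7, "dz": 0, "rx": 0, "ry": 0, "rz": 0}, {"dx": 0, "dy": -0.9, "dz": 0, "rx": 0, "ry": 0, "rz": 0}, {"dx": 0, "dy": -1, "dz": 0, "rx": 0, "ry": 0, "rz": 0}, {"dx": 0, "dy": -1, "dz": 0, "rx": 0, "ry": 0, "rz": 0}]'

```text
t: 18.45
eef_pos: [0.6006, 0.1491, 0.1855]
eef_rot: [-0.705, -0.057, 0.053, 0.705]
force: [-0.2, 0.7, -0.5]
finger_gap: 0.0577
```

```bash
python3 to.py .599 .149 .034 8.8;python3 -c "
from h import *
save('scene','s12.png',crop=(290,110,410,230),s=5)
for z in (.06,.064,.069): print(z,(proj('scene',[.599,.149,z])-[290,110])*5,(proj('scene',[.5735,.318,z])-[290,110])*5)"
```

```text
t 18.45 pos [0.6006 0.1491 0.1855] head 8.87 gap 0.05768267237615549 F [-0.2  0.7 -0.5]
shift [-1.70e-02  1.01e+00  1.00e-03] turn [0.0001 0.0004 0.0018]
0.06 [260.46782726 435.22468928] [404.41330859 252.48475537]
0.064 [261.02987987 428.54489913] [405.22528643 246.02592769]
0.069 [261.73608491 420.15191009] [406.2450407  237.91435517]
```

View pics/s12.png

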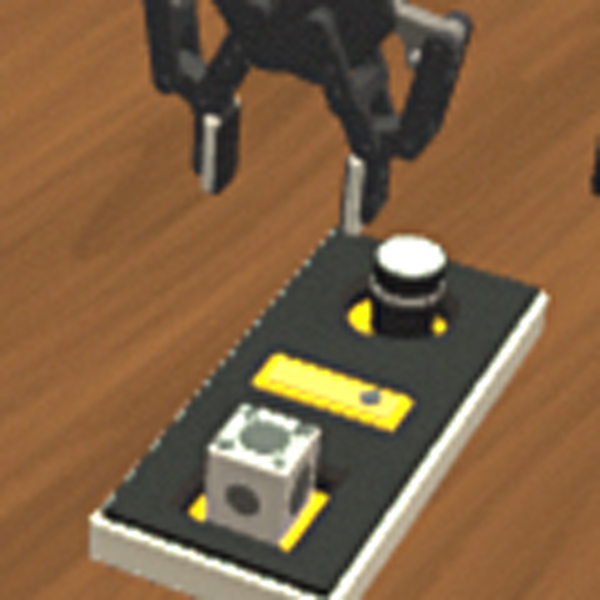

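Both parts are home and upright. The block's top is at (264,436), predicted (260,435). The loupe's top is at (411,256), predicted (404,252). The gripper is clear, so I'll hand in.

```bash
python3 -c "
from h import *
print(env.finish_job())"
```

```text
the job is handed in; nothing more can be done
None
```

I pressed the black loupe into the round cutout and the steel doming block into the square one, both upright. I released them, lifted the gripper clear and handed the job in at about 18.5 s.

- **Depth:** each part stopped at the expected home height, with the tool holding at about 0.033 m for the loupe and 0.034 m for the block. The vertical force rose to 20 N and 22 N there, so both are on the hard stop.
- **Position:** in the last picture, both part tops match their predicted home positions to within about 2–3 mm. The allowed offset is 13 mm.
- **Bystanders:** I left the blue look-alikes, the wooden block and the jar alone.

No check failed. The first move calls were refused because the rows did not give all six numbers, and nothing moved then. Finishing the job reported no verdict.

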